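Loosen the stick press by rolling its knurled collar

TASK

Loosen the stick press: with a fingertip against the outside of its black knurled collar, roll the collar counter-clockwise (seen from above) until its red mark has come round to the fixed yellow pointer for the second time, and leave the mark there. Do not grip or pinch the collar, only stroke its rim with the fingers; leave the stick bundles lying in the press, and do not shift the things standing around it.

Things in the scene. Friction and masses are not known exactly. Their poses are not given: they have to be found in the camera images.
- collar (a joint): Turn of the black knurled collar about its stud, in rad, counted on over whole turns: 0 = tight; grows counter-clockwise seen from above (loosening). The red mark is at the pointer at 0, 6.283 (first time) and 12.566 (second time); end stops at 0 and 16.5. Starts between 3.4 and 5.6. Stays where left: friction 0.04 N m, about 1 N along the rim turns it
- stud (a point): Point on the collar's upright axis, 55 mm above the table, fixed to the press; x axis from the robot's side to the back of the press, z up. The collar is a disc 90 mm in diameter, 26 mm tall, with a straight rim; it rises 2.5 mm a turn: underside 41.5 mm and top 67.5 mm above the table at joint 0, 5 mm higher at 12.566. Stud top 84 mm above the table
- rim_front (a point): Point at half the collar's height (55 mm above the table) on the press's -x side, 45 mm from the axis: where the rim is nearest the robot. Fixed to the press, does not turn. The rim is driven by friction (coefficient about 1): a finger pressed on it with a few N and led along an arc about the stud takes it along. Knurl under 1 mm deep
- base (a point): Centre of the underside of the press's base plate (on the table, fixed to it), 104 mm (x) by 150 mm (y) by 10 mm; axes as stud. Above it, below the collar: a flat grey bar 24 mm (x) by 140 mm (y), top 36.5 mm above the table at joint 0, rising with the collar; stick bundles up to 27 mm, side fences 22 mm. The rim itself is free all round
- pointer (a point): Tip of the fixed yellow pointer on top of the stud, 30 mm from the axis towards the press's -x side (the robot's side), 80.5 mm above the table, just above the collar's top face
- mark (a point): Middle of the red radial mark on the collar's black top face, 35.5 mm from the axis, 16 mm (radial) by 12 mm; it goes on down the rim as a red stripe and turns with the collar
- sticks_left: Bundle of wooden sticks with blue bands, 35x117x17 mm, loose on the base plate under the bar, on the press's +y side. Origin centre of its underside. To be left lying
- sticks_right: The same on the press's -y side. To be left lying
- wing_nut_a: Bystander: loose pale wing nut, 12x36x16 mm, origin centre of its underside; on the table to the right of the press (115 to 145 mm from the stud axis)
- wing_nut_b: Bystander: a second such wing nut, also to the right of the press
- thermometer: Bystander: loose white probe thermometer, 22x199x15 mm (long in its y), origin centre of its underside, flat on the table farther right
- red_bundle: Bystander: loose bundle of sticks with red bands, 35x117x14 mm, origin centre of its underside, flat on the table behind and left of the press
- brush: Bystander: purple nail brush, 30x86x22 mm, origin centre of its underside, far to the left
- cup_a: Bystander: grey upright mould cup, 38x64x95 mm tall, origin centre of its underside, far behind the press
- cup_b: Bystander: a second such mould cup, far behind the press

How it is judged (in metres and radians):
On the way:
1. the red mark has come round to the pointer for the first time (value of joint collar between 6.1 and 8 rad).
At the end, for the whole second after the job is handed in: The collar has turned counter-clockwise and rests with its red mark at the yellow pointer for the second time (within 0.35 rad, 20 degrees); both blue-banded bundles lie in the press within 15 mm of where they lay, and the bystanders within 20 mm of where they stood (value of joint collar between 12.216 and 12.916 rad and velocity of joint collar between -0.05 and 0.05 rad/s and distance of each of wing_nut_a, wing_nut_b, thermometer, red_bundle, brush, cup_a, cup_b from where it was at the start of the episode below 0.02 m and distance of each of sticks_left, sticks_right from where it was at the start of the episode below 0.015 m); the robot touches nothing.
It fails at once if the collar is gripped: the fingers touch it with the grasp point over its middle (within 20 mm of the axis) (horizontal distance between the grasp point and stud below 0.02 m and contact force between the fingers and collar above 0.5 N).
It fails at once if the collar is worked with the arm or the gripper's body instead of the fingers (contact force between the arm and collar above 2 N).
It fails at once if a stick bundle in the press is shifted (15 mm) or lifted (distance of any of sticks_left, sticks_right from where it was at the start of the episode above 0.015 m).
It fails at once if a thing standing around the press is shifted (20 mm) or lifted (distance of any of wing_nut_a, wing_nut_b, thermometer, red_bundle, brush, cup_a, cup_b from where it was at the start of the episode above 0.02 m).
It also fails if it takes over 67 s, if anything falls off the work surface, if the arm or the gripper's body presses on something with over 40 N, if the wrist force passes 120 N, or if a joint passes its speed limit or range.

ROBOT

A 6-joint arm with a two-finger parallel gripper is mounted at the origin on a cart in front of the work surface, level with it; the furniture and walls round the work are solid. World frame = base frame: x ahead of the robot, y to its left, z up, the work surface at z = 0. Lengths are in m, angles in degrees, forces in N, time in s.
With the tool pointing down it reaches from about 0.35 to 0.875 m from the base axis. Payload 4.2 kg.
Tool frame: the origin (TCP) lies midway between the tips of the shut fingers; the grasp point (between the pads) lies 19 mm behind it; z points along the fingers, y is the line along which they close (so a half turn about z gives the same grasp; the last joint's range is limited). The gripper opens to 87 mm and grips with 3 to 60 N. Pads are 19 mm wide; open, the fingers measure 117 mm over their backs; the gripper's body (75 mm by 190 mm) begins 51 mm behind the grasp point.
Start: joints at [81.738, 22.042, 0.453, 0, -68.411, -14.817], TCP at [0.245, 0.575, 0.223] pointing down, gripper open.
Joint ranges: [-179.83, 179.83], [-69.29, 118.12], [-61.27, 80.66], [-181.25, 117.63], [-171.15, -9.14], [-177.46, 177.46]. Speed limits (degrees/s): [159.86, 159.86, 180, 180, 180, 180].

INTERFACE

Orientations are given as [roll, pitch, yaw] about the fixed x, y, z axes, in that order (R = Rz(yaw) Ry(pitch) Rx(roll)).
In Python, from station import get_obs, camera, hand_in, recognise gives the robot as it stands. The module is installed in compiled form; this text tells all that it offers.
- The arm moves only by the tool drive_tool, never from a script. Its argument "deltas" is a list of rows, each a list of 7 numbers: the turn, a rotation vector about the world's x, y, z as a fraction of full scale, then the shift along the world's x, y, z as a fraction of full scale, then the opening, from 0 (shut) to 1 (fully open). A call has 1 to 8 rows; each row shifts and turns the commanded pose from where the row before left it; what a row does not reach is not made up. Full scale, the value 1, is 2.5 cm for a shift and 6 degrees for a turn. A row lasts 1/12 s, in which the tool goes at most 41.7 mm and 7.16 degrees, less where a joint would pass 70% of its speed; a pose out of reach is approached as far as the arm can. A call with a number of a shift or a turn outside -1 to 1 is refused whole. A call with a gripper value outside its range is refused whole. The fingers move at their own pace and stop on an object; the grip force is fixed at half the most. Time passes only in rows, so rows that do not move let the fingers close. It gives the time, the measured TCP pose, the force, the opening and the grip force at its end, in the units of the state.
- get_obs(): the state, without advancing time (a new reading comes with each control period).
- camera(name): name is "side" or "top"; returns a dict with "img" (384x512x3 uint8, red, green, blue), "K" (3x3 intrinsics, pixels), "k1" (the pictures are not rectified: a ray, as slopes to the right and down, at radius r is drawn at 1 + k1 r^2 times it, then the intrinsics apply), "R" (3x3) and "t" (3): a world point X has camera coordinates R X + t. Camera axes: x right, y down, z forward; pixel columns grow to the right and rows downward; lengths in m; the calibration is good to about 2 mm. A picture is of the moment at which its call begins. There is no depth.
- hand_in(): hands the job in; it is judged then, once.
Trained networks look in a picture, given as the dict that the camera call returned (one of the last four; its "shot" number tells which), for a name from the list of things; names that differ only in an ending like _2 or _b are one class to them, and where a whole thing is asked for, a point or a joint stands for the part that bears it (a point fixed in the world has none). Each returns a list of dicts, best first, with "p" (0 to 1); they miss things now and then, are a little off and sometimes report something else, mostly with a low value. They report only what shows in the picture. A call takes as long as a camera call.
- recognise(picture, target): "bbox" ([left, top, width, height] in pixels, round what is visible of it).
The state is a dict: "clock": time; "joints": joint angles; "qvel": joint speeds; "tau": joint torques, N m; "tool_pos": TCP position; "tcp_rot": TCP orientation; "ft_force": force on the tool from outside, world axes, zero at the start; "torque": the same for the moment, N m; "gripper_width": finger opening in m; "grip_force": force on a finger pad.
Only numpy, scipy, OpenCV 4.12 (cv2) and the standard library are available. Lean on these libraries where they do the work, as an engineer would, in place of code of your own. Each camera call takes 0.05 s, during which the arm holds its last target. There are 200 camera calls.

## Working session

There is one attempt and no reset: what is moved stays moved. The work goes in short steps, Python scripts to look and compute and a tool call to move; the robot and the scene stay as the last step left them, time stands still between calls to the robot, and variables do not carry over. Pictures are saved under pics/ and viewed, at most 10 in all, crops included, and the job is handed in when it is done.

Besides the shell and the picture viewer there is one more tool, called after ">>>" as a command line: name --pt "numbers of a row" for each row, then --argument value for the rest. drive_tool: Moves the arm, as the interface text tells. Shift numbers are shares of 2.5 cm and turn numbers shares of 6 degrees, none past 1 either way. Its arguments: {"type":"object","properties":{"deltas":{"type":"array"}},"required":["deltas"]}

```bash
mkdir -p pics; cat > h.py <<'E'
import numpy as np, cv2
from station import get_obs, camera, hand_in, recognise
def ray(c,u,v):
    K=np.array(c["K"]);d=np.array([(u-K[0,2])/K[0,0],(v-K[1,2])/K[1,1]])
    s=d.copy()
    for _ in range(20): s=d/(1+c["k1"]*(s@s))
    R=np.array(c["R"]);t=np.array(c["t"])
    return -R.T@t, R.T@np.array([s[0],s[1],1])
def at(c,u,v,z):
    o,d=ray(c,u,v); return o+d*(z-o[2])/d[2]
def proj(c,X):
    p=np.array(c["R"])@np.array(X)+np.array(c["t"]);s=p[:2]/p[2];s=s*(1+c["k1"]*(s@s))
    K=np.array(c["K"]);return K[0,0]*s[0]+K[0,2],K[1,1]*s[1]+K[1,2]
E
python3 - <<'E'
from h import *
ims=[]
for n in("top","side"):
    c=camera(n);ims.append(c["img"]);o,d=ray(c,256,192);print(n,o.round(3),d.round(2))
    for k in("collar","base","pointer","mark","wing_nut_a","thermometer","sticks_left"):
        for r in recognise(c,k)[:2]:
            b=r["bbox"];u,v=b[0]+b[2]/2,b[1]+b[3]/2
            z={"collar":.069,"pointer":.08,"mark":.069}.get(k,.01)
            print(k,round(r["p"],2),np.round(b),at(c,u,v,z).round(3))
    cv2.imwrite(f"pics/{n}.png",cv2.resize(c["img"],(800,600),interpolation=cv2.INTER_CUBIC)[:,:,::-1])
print(get_obs())
E
```

```text
top [ 0.352 -0.082  1.239] [ 0.22 -0.02 -0.98]
collar 0.66 [276. 215.  28.  27.] [ 0.493 -0.197  0.069]
base 0.72 [264. 208.  52.  45.] [ 0.495 -0.201  0.01 ]
pointer 0.91 [263. 209.  56.  47.] [ 0.48  -0.198  0.08 ]
mark 0.84 [276. 218.  29.  28.] [ 0.485 -0.2    0.069]
thermometer 0.71 [350. 217.  42.  22.] [ 0.485 -0.463  0.01 ]
sticks_left 0.7 [267. 218.  20.  36.] [ 0.481 -0.163  0.01 ]
side [-0.768 -0.57   0.9  ] [ 0.83  0.27 -0.5 ]
collar 0.61 [245. 208.  42.  31.] [ 0.436 -0.222  0.069]
collar 0.57 [259. 207.  23.  19.] [ 0.479 -0.221  0.069]
base 0.88 [246. 210.  45.  31.] [ 0.515 -0.206  0.01 ]
pointer 0.67 [246. 209.  42.  31.] [ 0.414 -0.23   0.08 ]
mark 0.77 [256. 205.  25.  22.] [ 0.482 -0.214  0.069]
thermometer 0.6 [323. 234.  28.  18.] [ 0.491 -0.45   0.01 ]
sticks_left 0.44 [247. 219.  12.  20.] [ 0.473 -0.162  0.01 ]
sticks_left 0.23 [258. 208.  22.  18.] [ 0.562 -0.194  0.01 ]
{'clock': 0.8, 'joints': array([ 8.17374268e+01,  2.20386084e+01,  4.53765411e-01, -7.14114529e-04,
       -6.84108453e+01, -1.48143114e+01]), 'qvel': array([-0.14033633, -0.02761038, -0.03510297, -0.03062128, -0.09003313,
        0.04728954]), 'tau': array([-1.07435666e-03, -3.90408647e+01,  1.87615871e+01,  4.22442377e+00,
        1.55377190e-02, -1.87265772e-05]), 'tool_pos': array([0.24496882, 0.57497516, 0.22258841]), 'tcp_rot': array([-1.79996001e+02,  1.74441129e-03, -2.30771473e+01]), 'ft_force': array([ 0.66306948, -0.94342257,  0.22747883]), 'torque': array([-0.01706456,  0.01511369, -0.01610507]), 'grip_force': 0.0, 'gripper_width': 0.08706358586046337}
```

View pics/top.png

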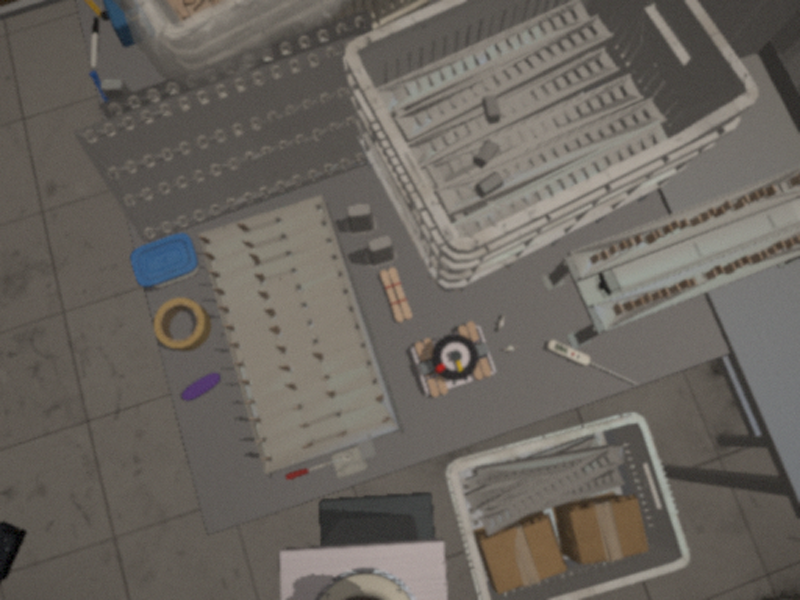

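View pics/side.png

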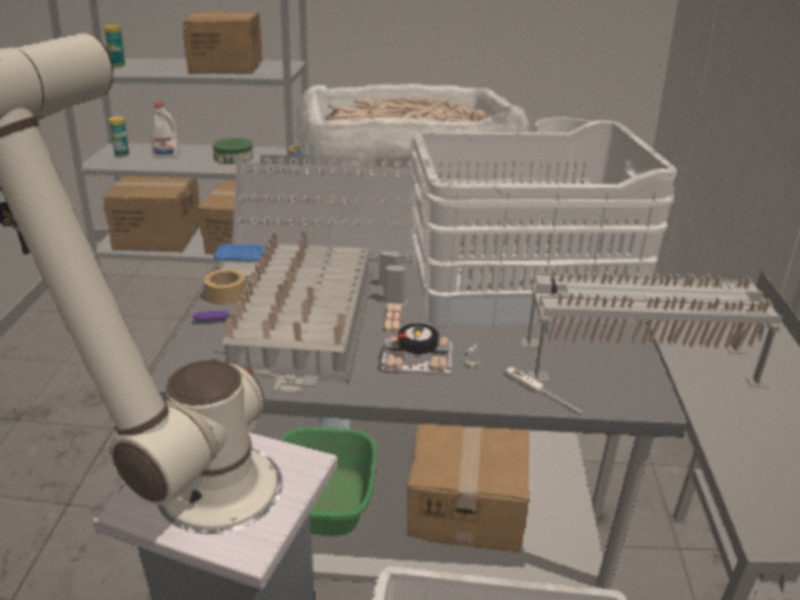

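The top view shows the press at about (453,358) in the 800 px picture, with the red mark at (440,368), wing nuts at (502,322) and (510,348), and the red bundle at (395,293). Next I rectify it to world axes.

```bash
cat >> h.py <<'E'
def rect(c,z,cx,cy,half=.08,n=400):
    # up = +x, left = +y
    g=np.linspace(half,-half,n);m=np.zeros((n,n,2),np.float32)
    R=np.array(c["R"]);t=np.array(c["t"]);K=np.array(c["K"])
    Y,X=np.meshgrid(g+cy,g+cx)
    P=np.stack([X,Y,np.full_like(X,z)],-1)@R.T+t
    s=P[...,:2]/P[...,2:];s=s*(1+c["k1"]*(s**2).sum(-1,keepdims=True))
    return cv2.remap(c["img"],(K[0,0]*s[...,0]+K[0,2]).astype(np.float32),(K[1,1]*s[...,1]+K[1,2]).astype(np.float32),cv2.INTER_CUBIC)
E
python3 - <<'E'
from h import *
c=camera("top")
a=rect(c,.07,.49,-.2);b=rect(c,.01,.49,-.2)
for i,im in((0,a),):
    h=cv2.cvtColor(im,cv2.COLOR_RGB2HSV)
    r=((h[...,0]<8)|(h[...,0]>172))&(h[...,1]>140)&(h[...,2]>90)
    y=(h[...,0]>18)&(h[...,0]<34)&(h[...,1]>110)&(h[...,2]>100)
    bl=(h[...,2]<50)
    f=lambda m:(np.array([.49,-.2])+(.08-np.argwhere(m).mean(0)*.16/399)).round(4)
    for n,m in(("red",r),("yel",y),("black",bl)): print(n,m.sum(),f(m) if m.any() else None)
    k=bl.astype(np.uint8);(p,rr)=cv2.minEnclosingCircle(np.argwhere(bl)[:,::-1].astype(np.float32));print(p,rr*.16/399)
cv2.imwrite("pics/rect.png",np.hstack([a,b])[:,:,::-1])
E
```

```text
red 1393 [ 0.4747 -0.1704]
yel 1173 [ 0.4768 -0.2073]
black 10112 [ 0.4954 -0.1963]
(195.79229736328125, 187.78427124023438) 0.04266075650552162
```

View pics/rect.png

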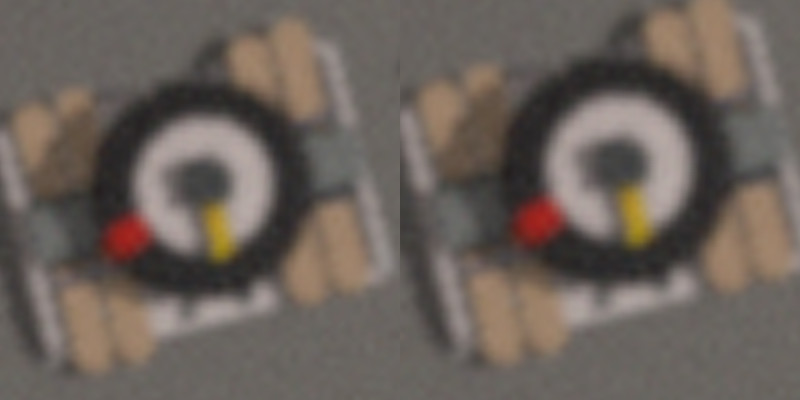

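Rectified: the stud is at about (0.495, -0.200) and the press yaw is about 14°. The mark sits at about 125° against the pointer at 194°, so the joint is about 5.1 rad. I'll check clearance to the crate while I start moving.

```bash
python3 - <<'E'
from h import *
t=camera("top");s=camera("side");k=.64
def tri(a,b):
    o1,d1=ray(t,a[0]*k,a[1]*k);o2,d2=ray(s,b[0]*k,b[1]*k)
    A=np.stack([d1,-d2],1);l,res,_,_=np.linalg.lstsq(A,o2-o1,rcond=None)
    return ((o1+d1*l[0]+o2+d2*l[1])/2).round(3),np.sqrt(res).round(3)
print("crate top",tri((452,245),(425,185)),"low",tri((453,285),(428,290)))
print("board near right corner",tri((398,430),(350,375)), "peg",tri((382,392),(335,310)))
print("low by z",[at(t,453*k,285*k,z).round(3) for z in(0,.1,.2)])
print("wing",at(t,502*k,322*k,.01),at(t,510*k,348*k,.01))
E
```

```text
crate top (array([ 0.625, -0.176,  0.359]), array([0.012])) low (array([ 0.623, -0.197,  0.11 ]), array([0.016]))
board near right corner (array([ 0.366, -0.092,  0.017]), array([0.017])) peg (array([ 0.427, -0.052,  0.132]), array([0.016]))
low by z [array([ 0.653, -0.217,  0.   ]), array([ 0.629, -0.206,  0.1  ]), array([ 0.604, -0.195,  0.2  ])]
wing [ 0.56642565 -0.31005024  0.01      ] [ 0.51187201 -0.32116812  0.01      ]
```

>>> drive_tool --pt "0 0 -1 0 0 1 0" --pt "0 0 -1 0 0 1 0" --pt "0 0 -1 0.2 -0.6 1 0" --pt "0 0 -1 0.3 -1 0 0" --pt "0 0 -1 0.3 -1 0 0" --pt "0 0 -1 0.3 -1 0 0" --pt "0 0 -1 0.3 -1 0 0" --pt "0 0 -1 0.3 -1 0 0"

```text
clock: 1.62
tool_pos: [0.2876, 0.4337, 0.2977]
tcp_rot: [-180.0, 0.0, -71.4]
ft_force: [-0.6, -0.1, 0.6]
gripper_width: 0.0413
grip_force: 0.0
```

>>> drive_tool --pt "0 0 -1 0.35 -0.93 0 0" --pt "0 0 -1 0.35 -0.93 0 0" --pt "0 0 -1 0.35 -0.93 0 0" --pt "0 0 -1 0.35 -0.93 0 0" --pt "0 0 -1 0.35 -0.93 0 0" --pt "0 0 -1 0.35 -0.93 0 0" --pt "0 0 -1 0.35 -0.93 0 0" --pt "0 0 -1 0.35 -0.93 0 0"

```text
clock: 2.28
tool_pos: [0.3576, 0.2477, 0.2978]
tcp_rot: [-180.0, 0.0, -119.4]
ft_force: [0.4, -1.0, -0.7]
gripper_width: 0.0009
grip_force: 0.0
```

>>> drive_tool --pt "0 0 -1 0.35 -0.93 0 0" --pt "0 0 -1 0.35 -0.93 0 0" --pt "0 0 -1 0.35 -0.93 0 0" --pt "0 0 -1 0.35 -0.93 0 0" --pt "0 0 -1 0.35 -0.93 0 0" --pt "0 0 -1 0.35 -0.93 0 0" --pt "0 0 -1 0.35 -0.93 0 0" --pt "0 0 -1 0.35 -0.93 0 0"

```text
clock: 2.95
tool_pos: [0.4276, 0.0617, 0.2979]
tcp_rot: [180.0, 0.0, -167.4]
ft_force: [-0.0, 0.1, -0.3]
gripper_width: 0.0006
grip_force: 0.0
```

>>> drive_tool --pt "0 0 -1 0.35 -0.93 0 0" --pt "0 0 -1 0.35 -0.93 0 0" --pt "0 0 -1 0.35 -0.93 0 0" --pt "0 0 -1 0.35 -0.93 0 0" --pt "0 0 -1 0.35 -0.93 0 0" --pt "0 0 -1 0.35 -0.93 0 0" --pt "0 0 -1 0.35 -0.93 0 0" --pt "0 0 -1 0.35 -0.93 0 0"

```text
clock: 3.62
tool_pos: [0.4977, -0.1243, 0.2977]
tcp_rot: [180.0, 0.0, 144.6]
ft_force: [0.5, 0.8, 0.8]
gripper_width: 0.0005
grip_force: 0.0
```

>>> drive_tool --pt "0 0 -1 0 0 -1 0" --pt "0 0 -1 0 0 -1 0" --pt "0 0 -1 0 0 -1 0" --pt "0 0 -1 0 0 -1 0" --pt "0 0 -1 0 0 -1 0" --pt "0 0 -1 0 0 -1 0" --pt "0 0 -1 0 0 -1 0" --pt "0 0 -1 0 0 0 0"

```text
clock: 4.28
tool_pos: [0.4939, -0.1228, 0.1177]
tcp_rot: [-179.5, -0.1, 96.7]
ft_force: [1.2, 0.1, 1.0]
gripper_width: 0.0002
grip_force: 0.0
```

```bash
python3 - <<'E'
from h import *
print(get_obs()["joints"].round(1))
c=camera("top");a=rect(c,.07,.49,-.2,.12,560)
s=camera("side");x,y=[int(q) for q in proj(s,(.49,-.18,.08))]
b=cv2.resize(s["img"][y-60:y+60,x-60:x+60],(560,560),interpolation=cv2.INTER_CUBIC)
cv2.imwrite("pics/v1.png",cv2.resize(np.hstack([a,b]),(800,400))[:,:,::-1])
E
```

```text
[ 4.300e+00  1.720e+01 -2.360e+01 -1.000e-01 -4.970e+01 -1.775e+02]
```

View pics/v1.png

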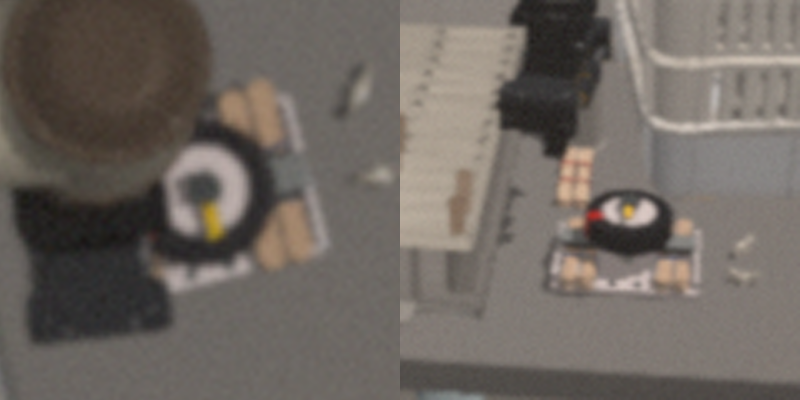

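The view shows the finger just left of the collar, clear of it. The body is near the board's right edge but above it, and joint 6 is at its limit, so I back the yaw off and go down.

>>> drive_tool --pt "0 0 0.6 0 0 0 0" --pt "0 0 0 -0.44 -0.2 -0.8 0" --pt "0 0 0 0 0 -0.8 0" --pt "0 0 0 0 0 -0.7 0" --pt "0 0 0 0 0 0 0"

```text
clock: 4.8
tool_pos: [0.4849, -0.128, 0.0632]
tcp_rot: [-179.8, -0.1, 100.5]
ft_force: [-0.3, 0.4, 0.1]
gripper_width: 0.0006
grip_force: 0.0
```

>>> drive_tool --pt "0 0 0 0 -0.3 -0.12 0" --pt "0 0 0 0 -0.3 0 0" --pt "0 0 0 0 -0.06 0 0" --pt "0 0 0 0 0 0 0"

```text
clock: 5.13
tool_pos: [0.4874, -0.1453, 0.0632]
tcp_rot: [179.9, 0.0, 100.5]
ft_force: [-0.6, -1.0, -0.4]
gripper_width: 0.0004
grip_force: 0.0
```

>>> drive_tool --pt "0 0 0 0 -0.06 -0.12 0" --pt "0 0 0 0 -0.06 0 0" --pt "0 0 0 0 0 0 0"

```text
clock: 5.38
tool_pos: [0.4864, -0.1477, 0.0591]
tcp_rot: [180.0, 0.0, 100.5]
ft_force: [-0.9, -0.2, 0.4]
gripper_width: 0.0008
grip_force: 0.0
```

>>> drive_tool --pt "0 0 0 0 -0.06 0 0" --pt "0 0 0 0 -0.06 0 0" --pt "0 0 0 0 0 0 0"

```text
clock: 5.63
tool_pos: [0.4862, -0.1488, 0.0591]
tcp_rot: [180.0, -0.1, 100.5]
ft_force: [-1.6, 9.8, 3.4]
gripper_width: 0.0005
grip_force: 4.5
```

Contact at about 10 N. Next, a table of arc rows (turn 0.9 = 5.4° per row, r 51.5 mm).

```bash
python3 - <<'E'
import numpy as np
def tab(phi0,n,r=.0515,st=5.4):
    for i in range(0,n,8):
        print(round(phi0+i*st,1),[(round(a*np.cos(t),2),round(a*np.sin(t),2)) for j in range(i,i+8) for t in[np.radians(phi0+(j+.5)*st+90)] for a in[2*r*np.sin(np.radians(st/2))/.025]])
tab(99.8,32)
E
```

```text
99.8 [(np.float64(-0.19), np.float64(-0.04)), (np.float64(-0.18), np.float64(-0.06)), (np.float64(-0.18), np.float64(-0.08)), (np.float64(-0.17), np.float64(-0.09)), (np.float64(-0.16), np.float64(-0.11)), (np.float64(-0.15), np.float64(-0.12)), (np.float64(-0.14), np.float64(-0.14)), (np.float64(-0.12), np.float64(-0.15))]
143.0 [(np.float64(-0.11), np.float64(-0.16)), (np.float64(-0.09), np.float64(-0.17)), (np.float64(-0.08), np.float64(-0.18)), (np.float64(-0.06), np.float64(-0.18)), (np.float64(-0.04), np.float64(-0.19)), (np.float64(-0.02), np.float64(-0.19)), (np.float64(-0.01), np.float64(-0.19)), (np.float64(0.01), np.float64(-0.19))]
186.2 [(np.float64(0.03), np.float64(-0.19)), (np.float64(0.05), np.float64(-0.19)), (np.float64(0.07), np.float64(-0.18)), (np.float64(0.08), np.float64(-0.18)), (np.float64(0.1), np.float64(-0.17)), (np.float64(0.11), np.float64(-0.16)), (np.float64(0.13), np.float64(-0.15)), (np.float64(0.14), np.float64(-0.13))]
229.4 [(np.float64(0.15), np.float64(-0.12)), (np.float64(0.16), np.float64(-0.1)), (np.float64(0.17), np.float64(-0.09)), (np.float64(0.18), np.float64(-0.07)), (np.float64(0.19), np.float64(-0.05)), (np.float64(0.19), np.float64(-0.04)), (np.float64(0.19), np.float64(-0.02)), (np.float64(0.19), np.float64(-0.0))]
```

>>> drive_tool --pt "0 0 0.9 -0.19 -0.04 0 0" --pt "0 0 0.9 -0.18 -0.06 0 0" --pt "0 0 0.9 -0.18 -0.08 0 0" --pt "0 0 0.9 -0.17 -0.09 0 0"

```text
clock: 5.97
tool_pos: [0.4671, -0.1561, 0.0591]
tcp_rot: [-179.9, -0.1, 122.4]
ft_force: [-1.9, 5.1, 4.3]
gripper_width: 0.0004
grip_force: 3.0
```

>>> drive_tool --pt "0 0 0.9 -0.14 -0.14 0 0" --pt "0 0 0.9 -0.15 -0.12 0 0" --pt "0 0 0.9 -0.14 -0.14 0 0" --pt "0 0 0.9 -0.12 -0.15 0 0"

```text
clock: 6.3
tool_pos: [0.4519, -0.1702, 0.0589]
tcp_rot: [-179.9, -0.3, 144.0]
ft_force: [-4.3, 3.6, 4.7]
gripper_width: 0.0003
grip_force: 3.0
```

```bash
cat >> h.py <<'E'
def mark():
    c=camera("top");C=np.array([.495,-.2008])
    a=rect(c,.0705,*C,.06,480);h=cv2.cvtColor(a,cv2.COLOR_RGB2HSV)
    r=((h[...,0]<8)|(h[...,0]>172))&(h[...,1]>120)&(h[...,2]>60)
    p=np.argwhere(r)
    if len(p)<100: print("mark hidden",len(p));return
    d=.06-p.mean(0)*.12/479
    print("mark px",len(p),"xy",(C+d).round(4),"r",np.hypot(*d).round(4),"ang",(np.degrees(np.arctan2(d[1],d[0]))%360).round(1))
E
python3 -c "
from h import *
mark();print(get_obs()['ft_force'].round(1))"
```

```text
mark hidden 0
[-3.9  1.9  3.6]
```

>>> drive_tool --pt "0 0 0.9 -0.09 -0.17 0 0" --pt "0 0 0.9 -0.08 -0.18 0 0" --pt "0 0 0.9 -0.07 -0.18 0 0" --pt "0 0 0.9 -0.06 -0.18 0 0" --pt "0 0 0.9 -0.04 -0.19 0 0" --pt "0 0 0.9 -0.02 -0.19 0 0"

```text
clock: 6.85
tool_pos: [0.4414, -0.198, 0.0585]
tcp_rot: [180.0, -0.5, 176.3]
ft_force: [-6.9, 1.3, 4.5]
gripper_width: 0.0005
grip_force: 3.1
```

```bash
python3 -c "
from h import *
mark();print(get_obs()['ft_force'].round(1))"
```

```text
mark hidden 0
[-6.4 -0.7  4.1]
```

>>> drive_tool --pt "0 0 0.9 -0.01 -0.19 0 0" --pt "0 0 0.9 0.01 -0.19 0 0" --pt "0 0 0.9 0.03 -0.19 0 0" --pt "0 0 0.9 0.05 -0.19 0 0" --pt "0 0 0.9 0.07 -0.18 0 0" --pt "0 0 0.9 0.08 -0.18 0 0"

```text
clock: 7.4
tool_pos: [0.4468, -0.2268, 0.0587]
tcp_rot: [179.7, -0.5, -151.2]
ft_force: [-7.6, -3.2, 5.5]
gripper_width: 0.0004
grip_force: 4.2
```

```bash
python3 -c "
from h import *
mark();print(get_obs()['ft_force'].round(1))"
```

```text
mark hidden 0
[-7.5 -5.2  6. ]
```

>>> drive_tool --pt "0 0 0.9 0.1 -0.17 0 0" --pt "0 0 0.9 0.11 -0.16 0 0" --pt "0 0 0.9 0.13 -0.15 0 0" --pt "0 0 0.9 0.14 -0.13 0 0" --pt "0 0 0.9 0.15 -0.12 0 0" --pt "0 0 0.9 0.16 -0.1 0 0" --pt "0 0 0.9 0.17 -0.09 0 0" --pt "0 0 0.9 0.18 -0.07 0 0"

```text
clock: 8.12
tool_pos: [0.4776, -0.254, 0.0592]
tcp_rot: [179.8, -0.2, -108.0]
ft_force: [-4.1, -13.9, -0.3]
gripper_width: 0.0004
grip_force: 7.2
```

```bash
python3 -c "
from h import *
mark();print(get_obs()['ft_force'].round(1))"
```

```text
mark hidden 0
[ -3.6 -14.6  -1. ]
```

>>> drive_tool --pt "0 0 0.9 0.18 -0.07 0 0" --pt "0 0 0.9 0.19 -0.05 0 0" --pt "0 0 0.9 0.19 -0.03 0 0" --pt "0 0 0.9 0.19 0.0 0 0" --pt "0 0 0 0.06 -0.4 0 0" --pt "0 0 0 0.0 -0.4 0.4 0" --pt "0 0 0 0 0 1 0" --pt "0 0 0 0 0 0.6 0"

```text
clock: 8.83
tool_pos: [0.5004, -0.2757, 0.1102]
tcp_rot: [-180.0, -0.0, -86.8]
ft_force: [0.8, 0.5, 0.4]
gripper_width: 0.0003
grip_force: 0.0
```

```bash
python3 -c "
from h import *
mark();print(get_obs()['ft_force'].round(1),get_obs()['joints'].round(1))
c=camera('top');s=camera('side');a=rect(c,.07,.495,-.2,.12,400)
x,y=[int(q) for q in proj(s,(.49,-.2,.08))]
b=cv2.resize(s['img'][y-40:y+40,x-40:x+40],(400,400),interpolation=cv2.INTER_CUBIC)
cv2.imwrite('pics/v2.png',np.hstack([a,b])[:,:,::-1])
"
```

```text
mark px 3050 xy [ 0.5122 -0.2336] r 0.037 ang 297.7
[ 0.5 -0.7  3.5] [-12.6  22.7 -15.7   0.1 -51.2  15.8]
```

View pics/v2.png

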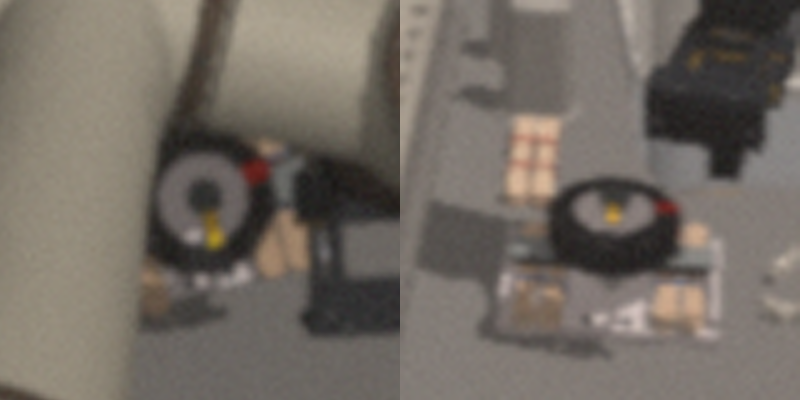

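The side view shows the mark well past the pointer. It turned 173° with almost no slip, so the joint is about 8.1 and the first pass is done. I now cross over the stud and use the finger's other face.

>>> drive_tool --pt "0 0 0 0 0 0.4 0" --pt "0 0 0 -0.06 0.96 0 0" --pt "0 0 0 -0.06 0.96 0 0" --pt "0 0 0 -0.06 0.96 0 0" --pt "0 0 0 -0.06 0.96 0 0" --pt "0 0 0 -0.06 0.96 0 0" --pt "0 0 0 -0.06 0.96 0 0" --pt "0 0 0 0 0 -0.4 0"

```text
clock: 9.65
tool_pos: [0.4918, -0.128, 0.1103]
tcp_rot: [-179.9, 0.0, -86.5]
ft_force: [0.2, 0.0, 0.1]
gripper_width: 0.0007
grip_force: 0.0
```

>>> drive_tool --pt "0 0 0 0 0 -0.7 0" --pt "0 0 0 0 0 -0.7 0" --pt "0 0 0 0 0 -0.64 0" --pt "0 0 0 0 -0.3 0 0" --pt "0 0 0 0 -0.25 0 0" --pt "0 0 0 0 0 0 0"

```text
clock: 10.15
tool_pos: [0.4916, -0.1458, 0.0585]
tcp_rot: [-180.0, -0.0, -86.8]
ft_force: [0.9, 0.6, 0.4]
gripper_width: 0.0003
grip_force: 0.0
```

>>> drive_tool --pt "0 0 0 0 -0.08 0 0" --pt "0 0 0 0 -0.06 0 0" --pt "0 0 0 0 -0.04 0 0" --pt "0 0 0 0 0 0 0"

```text
clock: 10.48
tool_pos: [0.4918, -0.1479, 0.0589]
tcp_rot: [-179.9, 0.1, -86.7]
ft_force: [-0.4, 7.3, 0.3]
gripper_width: 0.0004
grip_force: 3.6
```

```bash
python3 - <<'E'
import numpy as np
def tab(phi0,n,r=.0515,st=5.4):
    for i in range(0,n,8):
        print(round(phi0+i*st,1),[[float(round(a*f(t),2)) for f in(np.cos,np.sin)] for j in range(i,i+8) for t in[np.radians(phi0+(j+.5)*st+90)] for a in[2*r*np.sin(np.radians(st/2))/.025]])
tab(93.5,32)
E
```

```text
93.5 [[-0.19, -0.02], [-0.19, -0.04], [-0.19, -0.06], [-0.18, -0.07], [-0.17, -0.09], [-0.16, -0.11], [-0.15, -0.12], [-0.14, -0.13]]
136.7 [[-0.13, -0.15], [-0.11, -0.16], [-0.1, -0.17], [-0.08, -0.18], [-0.06, -0.18], [-0.05, -0.19], [-0.03, -0.19], [-0.01, -0.19]]
179.9 [[0.01, -0.19], [0.03, -0.19], [0.04, -0.19], [0.06, -0.18], [0.08, -0.18], [0.1, -0.17], [0.11, -0.16], [0.13, -0.15]]
223.1 [[0.14, -0.14], [0.15, -0.12], [0.16, -0.11], [0.17, -0.09], [0.18, -0.07], [0.19, -0.06], [0.19, -0.04], [0.19, -0.02]]
```

>>> drive_tool --pt "0 0 0.9 -0.19 -0.03 0 0" --pt "0 0 0.9 -0.19 -0.05 0 0" --pt "0 0 0.9 -0.19 -0.06 0 0" --pt "0 0 0.9 -0.17 -0.08 0 0" --pt "0 0 0.9 -0.16 -0.1 0 0" --pt "0 0 0.9 -0.16 -0.11 0 0"

```text
clock: 10.98
tool_pos: [0.4636, -0.1586, 0.0589]
tcp_rot: [-180.0, 0.1, -54.0]
ft_force: [-3.0, 7.6, 6.0]
gripper_width: 0.0003
grip_force: 4.1
```

>>> drive_tool --pt "0 0 0.9 -0.14 -0.13 0 0" --pt "0 0 0.9 -0.13 -0.14 0 0" --pt "0 0 0.9 -0.12 -0.16 0 0" --pt "0 0 0.9 -0.1 -0.17 0 0" --pt "0 0 0.9 -0.09 -0.18 0 0" --pt "0 0 0.9 -0.07 -0.18 0 0" --pt "0 0 0.9 -0.06 -0.18 0 0"

```text
clock: 11.57
tool_pos: [0.4433, -0.1878, 0.0584]
tcp_rot: [180.0, 0.4, -16.2]
ft_force: [-5.8, 3.5, 5.1]
gripper_width: 0.0007
grip_force: 3.4
```

>>> drive_tool --pt "0 0 0.9 -0.05 -0.19 0 0" --pt "0 0 0.9 -0.03 -0.19 0 0" --pt "0 0 0.9 -0.01 -0.19 0 0" --pt "0 0 0.9 0.01 -0.19 0 0" --pt "0 0 0.9 0.03 -0.19 0 0" --pt "0 0 0.9 0.05 -0.19 0 0" --pt "0 0 0.9 0.06 -0.18 0 0"

```text
clock: 12.15
tool_pos: [0.4447, -0.2217, 0.0584]
tcp_rot: [-179.8, 0.4, 21.5]
ft_force: [-6.4, -1.8, 5.7]
gripper_width: 0.0002
grip_force: 3.4
```

>>> drive_tool --pt "0 0 0.9 0.08 -0.18 0 0" --pt "0 0 0.9 0.1 -0.17 0 0" --pt "0 0 0.9 0.11 -0.16 0 0" --pt "0 0 0.9 0.13 -0.15 0 0" --pt "0 0 0.9 0.14 -0.14 0 0" --pt "0 0 0.9 0.15 -0.12 0 0" --pt "0 0 0.9 0.16 -0.11 0 0" --pt "0 0 0.9 0.17 -0.09 0 0"

```text
clock: 12.82
tool_pos: [0.4718, -0.2516, 0.0589]
tcp_rot: [-179.8, 0.2, 64.8]
ft_force: [-6.1, -11.2, 1.3]
gripper_width: 0.0001
grip_force: 5.8
```

```bash
python3 -c "
from h import *
mark();print(get_obs()['ft_force'].round(1),get_obs()['joints'].round(1))"
```

```text
mark hidden 0
[ -5.1 -11.4   1.9] [-10.6  23.8 -24.    0.3 -42.4 165.4]
```

Stroke 2 went smoothly, with about 105° left. I lift, unwind 120°, and come back for the last stroke. A camera look comes on the way.

>>> drive_tool --pt "0 0 0 -0.17 -0.36 0 0" --pt "0 0 0 0 0 1 0" --pt "0 0 -1 0 0 1 0" --pt "0 0 -1 0 0 1 0" --pt "0 0 -1 -0.03 0.31 0 0" --pt "0 0 -1 -0.03 0.31 0 0" --pt "0 0 -1 -0.03 0.31 0 0" --pt "0 0 -1 -0.03 0.31 0 0"

```text
clock: 13.53
tool_pos: [0.4673, -0.2271, 0.1339]
tcp_rot: [179.9, -0.1, 28.2]
ft_force: [0.4, 0.8, 0.4]
gripper_width: 0.0002
grip_force: 0.0
```

>>> drive_tool --pt "0 0 -1 -0.03 0.31 0 0" --pt "0 0 -1 -0.03 0.31 0 0" --pt "0 0 -1 -0.03 0.31 0 0" --pt "0 0 -1 -0.03 0.31 0 0" --pt "0 0 -1 -0.03 0.31 0 0" --pt "0 0 -1 -0.03 0.31 0 0" --pt "0 0 -1 -0.03 0.31 0 0" --pt "0 0 -1 -0.03 0.31 0 0"

```text
clock: 14.2
tool_pos: [0.4613, -0.165, 0.1337]
tcp_rot: [-179.9, -0.1, -19.8]
ft_force: [-0.5, 0.0, 1.5]
gripper_width: 0.0006
grip_force: 0.0
```

>>> drive_tool --pt "0 0 -1 -0.03 0.31 0 0" --pt "0 0 -1 -0.03 0.31 0 0" --pt "0 0 -1 0 0 0 0" --pt "0 0 -1 0 0 0 0" --pt "0 0 -1 0 0 0 0" --pt "0 0 -1 0 0 0 0" --pt "0 0 0 0 0 0 0"

```text
clock: 14.78
tool_pos: [0.4599, -0.1498, 0.1336]
tcp_rot: [-179.9, -0.0, -55.6]
ft_force: [-0.1, 0.8, 0.0]
gripper_width: 0.0005
grip_force: 0.0
```

```bash
python3 -c "
from h import *
mark()
c=camera('top');s=camera('side');a=rect(c,.07,.495,-.2,.12,400)
x,y=[int(q) for q in proj(s,(.49,-.2,.08))]
b=cv2.resize(s['img'][y-40:y+40,x-40:x+40],(400,400),interpolation=cv2.INTER_CUBIC)
cv2.imwrite('pics/v3.png',np.hstack([a,b])[:,:,::-1])
"
```

```text
mark hidden 0
```

View pics/v3.png

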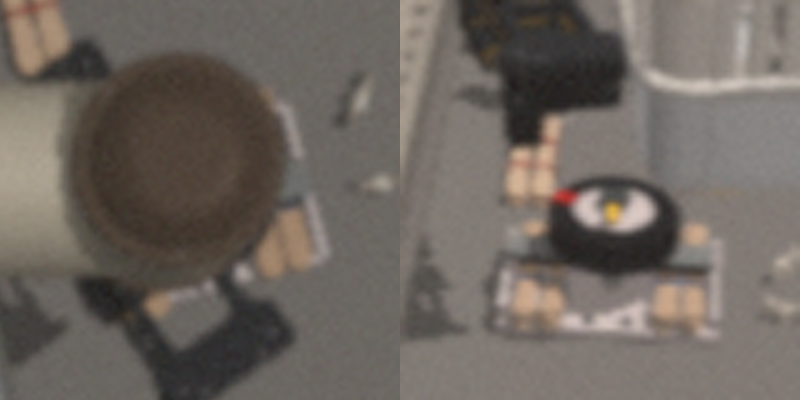

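The side view shows the red mark at panel (565,198), on the collar's left rim. Converting that to an angle.

```bash
cat >> h.py <<'E'
def smark(z=.072):
    s=camera("side");x,y=[int(q) for q in proj(s,(.49,-.2,.08))]
    im=s["img"][y-25:y+25,x-30:x+30];h=cv2.cvtColor(im,cv2.COLOR_RGB2HSV)
    r=(((h[...,0]<8)|(h[...,0]>172))&(h[...,1]>130)&(h[...,2]>60)).astype(np.uint8)
    n,l,st,ce=cv2.connectedComponentsWithStats(r)
    for i in range(1,n):
        if st[i,4]<4: continue
        p=at(s,ce[i][0]+x-30,ce[i][1]+y-25,z)[:2];d=p-[.495,-.201]
        print("side px",st[i,4],p.round(4),"r",np.hypot(*d).round(4),"ang",(np.degrees(np.arctan2(d[1],d[0]))%360).round(1))
E
python3 -c "
from h import *
smark()"
```

```text
side px 10 [ 0.4999 -0.1695] r 0.0319 ang 81.2
```

>>> drive_tool --pt "0 0 0 0 0 -1 0" --pt "0 0 0 0 0 -1 0" --pt "0 0 0 0 0 -0.9 0" --pt "0 0 0 0.1 -0.14 0 0" --pt "0 0 0 0 0 0 0"

```text
clock: 15.4
tool_pos: [0.4623, -0.1538, 0.0601]
tcp_rot: [179.9, 0.0, -55.4]
ft_force: [-0.2, -0.5, 0.5]
gripper_width: 0.0006
grip_force: 0.0
```

>>> drive_tool --pt "0 0 0 0.07 -0.1 0 0" --pt "0 0 0 0.05 -0.07 0 0" --pt "0 0 0 0.03 -0.05 0 0" --pt "0 0 0 0 0 0 0"

```text
clock: 15.73
tool_pos: [0.464, -0.158, 0.0615]
tcp_rot: [179.9, 0.2, -55.6]
ft_force: [-5.1, 7.2, 3.8]
gripper_width: 0.0004
grip_force: 4.3
```

```bash
python3 - <<'E'
import numpy as np
def tab(phi0,n,r=.0515,st=5.4):
    for i in range(0,n,8):
        print(round(phi0+i*st,1),[[float(round(a*f(t),2)) for f in(np.cos,np.sin)] for j in range(i,i+8) for t in[np.radians(phi0+(j+.5)*st+90)] for a in[2*r*np.sin(np.radians(st/2))/.025]])
tab(124.5,24)
E
```

```text
124.5 [[-0.15, -0.12], [-0.14, -0.13], [-0.13, -0.14], [-0.12, -0.16], [-0.1, -0.17], [-0.08, -0.17], [-0.07, -0.18], [-0.05, -0.19]]
167.7 [[-0.03, -0.19], [-0.01, -0.19], [0.0, -0.19], [0.02, -0.19], [0.04, -0.19], [0.06, -0.19], [0.08, -0.18], [0.09, -0.17]]
210.9 [[0.11, -0.16], [0.12, -0.15], [0.14, -0.14], [0.15, -0.13], [0.16, -0.11], [0.17, -0.1], [0.18, -0.08], [0.18, -0.06]]
```

>>> drive_tool --pt "0 0 0.9 -0.15 -0.12 0 0" --pt "0 0 0.9 -0.13 -0.14 0 0" --pt "0 0 0.9 -0.13 -0.14 0 0" --pt "0 0 0.9 -0.11 -0.16 0 0" --pt "0 0 0.9 -0.1 -0.17 0 0" --pt "0 0 0.9 -0.08 -0.17 0 0" --pt "0 0 0.9 -0.06 -0.18 0 0"

```text
clock: 16.32
tool_pos: [0.4435, -0.1857, 0.0615]
tcp_rot: [180.0, 0.4, -17.5]
ft_force: [-7.2, 2.0, 5.0]
gripper_width: 0.0006
grip_force: 3.8
```

>>> drive_tool --pt "0 0 0.9 -0.05 -0.19 0 0" --pt "0 0 0.9 -0.03 -0.19 0 0" --pt "0 0 0.9 -0.01 -0.19 0 0" --pt "0 0 0.9 0.01 -0.19 0 0" --pt "0 0 0.9 0.02 -0.19 0 0" --pt "0 0 0.9 0.04 -0.19 0 0" --pt "0 0 0.9 0.06 -0.19 0 0"

```text
clock: 16.9
tool_pos: [0.4435, -0.2198, 0.0617]
tcp_rot: [-179.8, 0.4, 20.4]
ft_force: [-10.5, -2.5, 6.6]
gripper_width: 0.0006
grip_force: 5.0
```

```bash
python3 -c "
from h import *
mark();smark()"
```

```text
mark hidden 0
side px 26 [ 0.4485 -0.1946] r 0.047 ang 172.2
```

>>> drive_tool --pt "0 0 0.9 0.08 -0.18 0 0" --pt "0 0 0.9 0.09 -0.17 0 0" --pt "0 0 0.9 0.11 -0.16 0 0" --pt "0 0 0.9 0.12 -0.15 0 0" --pt "0 0 0.9 0.14 -0.14 0 0" --pt "0 0 0 -0.3 -0.26 0 0" --pt "0 0 0 -0.4 -0.35 0.6 0" --pt "0 0 0 0 -0.6 1 0"

```text
clock: 17.67
tool_pos: [0.4408, -0.2686, 0.0998]
tcp_rot: [-179.7, 0.1, 47.1]
ft_force: [0.6, -0.3, -1.4]
gripper_width: 0.0006
grip_force: 0.0
```

>>> drive_tool --pt "0 0 -0.5 -0.4 -0.9 1 0" --pt "0 0 -0.5 -0.4 -0.9 0.5 0" --pt "0 0 -0.5 -0.3 -0.9 0 0" --pt "0 0 -0.5 -0.2 -0.9 0 0" --pt "0 0 -0.5 0 -0.9 0 0" --pt "0 0 0 0 -0.9 0 0" --pt "0 0 0 0 0 0 0"

```text
clock: 18.25
tool_pos: [0.4122, -0.4081, 0.1396]
tcp_rot: [179.7, -0.1, 31.9]
ft_force: [1.0, 0.1, 0.3]
gripper_width: 0.0005
grip_force: 0.0
```

```bash
python3 -c "
from h import *
mark();smark()
c=camera('top');s=camera('side');a=rect(c,.072,.495,-.2,.08,400)
x,y=[int(q) for q in proj(s,(.49,-.2,.08))]
b=cv2.resize(s['img'][y-40:y+40,x-40:x+40],(400,400),interpolation=cv2.INTER_CUBIC)
cv2.imwrite('pics/v4.png',np.hstack([a,b])[:,:,::-1])
"
```

```text
mark px 3143 xy [ 0.4589 -0.2065] r 0.0365 ang 189.0
side px 31 [ 0.4458 -0.214 ] r 0.0509 ang 194.9
```

View pics/v4.png

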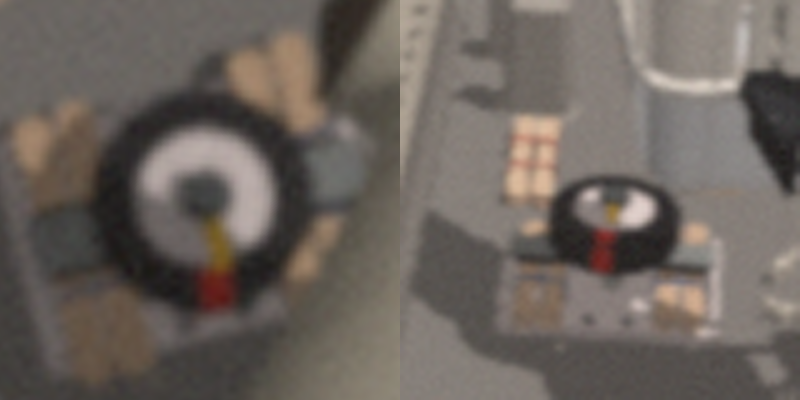

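The mark (217,288 in the left panel) sits right at the pointer tip, within about 6°. The arm is clear and the sticks are in place, so I hand in.

```bash
python3 -c "
from station import *
print(hand_in())"
```

```text
the job is handed in; nothing more can be done
None
```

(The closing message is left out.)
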